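Gang four blanks on the track-saw board and lower the guide rail

TASK

Take the straightedge and with it push the four wooden blanks together, all in one go, up against the fence of the cutting board until their far ends all sit flush on it; keep the gripper itself off the blanks. Then set the straightedge down on the board well clear of the blanks and of the rail, and push the raised guide rail down over the blanks gently, without slamming it, until it lies fully down on its support post. Leave the blanks flush and everything else on the bench where it is.

Things in the scene. Friction and masses are not known exactly. Their poses are not given: they have to be found in the camera images.
- board: Perforated light wood cutting board fixed on the bench: 460 x 770 mm, 18 mm thick (top at height 0.018). Origin on the bench, 140 mm in front (-x) of the fence's face and 30 mm left of its middle; it reaches from x -210 to +250 and y -430 to +340 mm. +x points away from the robot, square to the fence, +y along the fence, towards the rail's hinge. Fence, hinge unit and support post are fixed to it.
- fence (a point): Middle of the fence's working face, at the foot of the face on the board's top. The fence is an aluminium bar 280 mm long, 32 mm deep, 34 mm high (50 mm with its two knobs), running along the board's y; the face looks to -x, towards the robot. Axes as the board's.
- straightedge: Aluminium box bar with black end caps, 250 mm long, 20 thick, 60 high, about 0.26 kg, standing on its narrow edge on the right part of the board, roughly along the board's x. Origin: centre of its underside; x along its length, z up. Gripped across its 20 mm with the fingertips over 25 mm above the board, the fingers pass over the blanks.
- rail (a joint): Angle of the guide rail (rad): 0 = down, level, on its support post; 1.2 to 1.38 = raised, as at the start. The hinge is stiff: the rail (0.9 kg) stays at any angle; pushing it down 300 mm from the hinge takes about 7 N when raised and 1 to 2 N near level, up to 3 N more at speed. Down, its underside is 23.5 mm above the board and 1.5 mm above the blanks.
- rail_hinge (a point): Point on the rail's hinge axis, at the rail's left (+y) end. The axis runs along the board's x, 29 mm above the board's top; the point lies 82 mm in front of the fence's face and 280 mm left of its middle, in the middle of the flat part of the rail's width. y points from the free end to the hinge, z is the normal of the rail's upper face: the frame turns with the rail.
- rail_end (a point): Free end of the rail, 440 mm from rail_hinge, on its upper face (looks left and up while raised; 0.5 mm above the hinge axis), in the middle of a flat 70 mm wide strip. The rail is an aluminium track 112 mm wide (125 to 13 mm in front of the fence's face), 6 mm thick, with two 9 mm ribs on the fence side of that strip. Down, it rests on the post 146 mm right of the fence's middle.
- blank1: Wooden blank 1 of four alike (1 is rightmost, 4 leftmost): 140 mm long (x), 38 mm wide (y), 22 mm thick, about 0.09 kg, lying loose on the board in front of the fence, pointing roughly at it, 35 to 80 mm short of it. Origin at the centre of its underside.
- blank1_end (a point): Middle of the lower edge of blank 1's far end, the end that goes against the fence, 70 mm from its origin along x.
- blank2: Wooden blank 2 of four alike (1 is rightmost, 4 leftmost): 140 mm long (x), 38 mm wide (y), 22 mm thick, about 0.09 kg, lying loose on the board in front of the fence, pointing roughly at it, 35 to 80 mm short of it. Origin at the centre of its underside.
- blank2_end (a point): Middle of the lower edge of blank 2's far end, the end that goes against the fence, 70 mm from its origin along x.
- blank3: Wooden blank 3 of four alike (1 is rightmost, 4 leftmost): 140 mm long (x), 38 mm wide (y), 22 mm thick, about 0.09 kg, lying loose on the board in front of the fence, pointing roughly at it, 35 to 80 mm short of it. Origin at the centre of its underside.
- blank3_end (a point): Middle of the lower edge of blank 3's far end, the end that goes against the fence, 70 mm from its origin along x.
- blank4: Wooden blank 4 of four alike (1 is rightmost, 4 leftmost): 140 mm long (x), 38 mm wide (y), 22 mm thick, about 0.09 kg, lying loose on the board in front of the fence, pointing roughly at it, 35 to 80 mm short of it. Origin at the centre of its underside.
- blank4_end (a point): Middle of the lower edge of blank 4's far end, the end that goes against the fence, 70 mm from its origin along x.
- offcut: Bystander: short block of light wood, 90 x 65 x 30 mm, on the board behind the left end of the fence. Not one of the blanks. Origin at its underside.
- pencil: Bystander: flat carpenter's pencil, 160 mm long, on the board between the blanks and the straightedge. Origin at its underside.
- tape_measure: Bystander: tape measure, 80 x 40 x 56 mm, on the left front part of the board. Origin at its underside.
- plane: Bystander: hand plane, 245 x 60 mm, 120 mm high, on the bench right of the board. Origin at its underside.
- packing_tape: Bystander: roll of tape, 110 mm across, 48 mm high, on the bench left of the board. Origin at its underside.
Not all that is in view belongs to the job. Leave any red, turquoise or yellow look-alike of the blank1 alone.

How it is judged:
By the outcome, as a careful person would: the job done as asked, in the order asked, and still so for the second after the job is handed in, with the robot touching nothing.
It also fails if it takes over 69 s, if anything falls off the work surface, if the arm or the gripper's body presses on something with over 40 N, if the wrist force passes 120 N, or if a joint passes its speed limit or range.

ROBOT

A 6-joint arm with a two-finger parallel gripper is mounted at the origin on the work surface. World frame = base frame: x ahead of the robot, y to its left, z up, the work surface at z = 0. Lengths are in m, angles in degrees, forces in N, time in s.
With the tool pointing down it reaches from about 0.35 to 0.875 m from the base axis. Payload 4.2 kg.
Tool frame: the origin (TCP) lies on the centre line of the jaws, within the pads' length; the fingertips stand tip_reach ahead of it and the grasp point (between the pads) is the TCP (tip_reach is the distance from the TCP to the fingertips, in m); z points along the fingers, y is the line along which they close (so a half turn about z gives the same grasp; the last joint's range is limited). The gripper opens to 87 mm and grips with 3 to 60 N. Pads are 19 mm wide; open, the fingers measure 117 mm over their backs; the gripper's body (75 mm by 190 mm) begins 51 mm behind the grasp point.
Start: joints at [-60.871, 22.042, 0.453, 0, -68.411, -14.817], TCP at [0.155, -0.606, 0.242] pointing down, gripper open.
Joint ranges: [-179.83, 179.83], [-69.29, 118.12], [-61.27, 80.66], [-181.25, 117.63], [-171.15, -9.14], [-177.46, 177.46]. Speed limits (degrees/s): [159.86, 159.86, 180, 180, 180, 180].

INTERFACE

Orientations are given as a 3x3 rotation matrix whose columns are the frame's x, y, z axes.
In Python, from station import sense, capture, finish_job, tip_reach gives the robot as it stands.
- The arm moves only by the tool arm_command, never from a script. Its argument "deltas" is a list of rows, each a list of 7 numbers: the turn, a rotation vector about the tool's x, y, z in rad, then the shift along the tool's x, y, z in cm, then the closure, from -1 (fully open) to 1 (shut), so that 0 is half open. In form: [[rx, ry, rz, dx, dy, dz, hand], ...]. A call has 1 to 8 rows; each row is the pose to reach, as a shift and turn from the pose commanded when the call began, along the tool's axes at that moment; what a row does not reach only later rows make up. A row lasts 1/12 s, in which the tool goes at most 41.7 mm and 7.16 degrees, less where a joint would pass 70% of its speed; a pose out of reach is approached as far as the arm can. A call with a gripper value outside its range is refused whole. The fingers move at their own pace and stop on an object; the grip force is fixed at half the most. Time passes only in rows, so rows that repeat a pose let the fingers close. It gives the time, the measured TCP pose, the force, the opening and the grip force at its end, in the units of the state.
- sense(): the state, without advancing time (a new reading comes with each control period).
- capture(name): name is "side" or "top" or "wrist"; returns a dict with "pixels" (400x640x3 uint8, blue, green, red), "fovy" (degrees; the focal length in pixels is half the picture's height over the tangent of half this angle, whatever the lens; pixels are square), "cx", "cy" (the principal point, pixels), "rvec" (rotation vector, rad) and "tvec" (3), from world to camera coordinates, as OpenCV has them. Camera axes: x right, y down, z forward; pixel columns grow to the right and rows downward; lengths in m; the calibration is good to about 2 mm. A picture is of the moment at which its call begins. There is no depth.
- finish_job(): hands the job in; it is judged then, once.
The state is a dict: "time_s": time; "joints": joint angles; "joint_velocities": joint speeds; "effort": joint torques, N m; "tcp_pos": TCP position; "ee_rot": TCP orientation; "wrist_force": force on the tool from outside, world axes, zero at the start; "moment": the same for the moment, N m; "gripper_width": opening from 0.0 (shut) to 1.0 (fully open); "gripper_force": force on a finger pad.
Only numpy, scipy, OpenCV 4.12 (cv2) and the standard library are available. Lean on these libraries where they do the work, as an engineer would, in place of code of your own. Each camera call takes 0.05 s, during which the arm holds its last target. There are 200 camera calls.

## Working session

There is one attempt and no reset: what is moved stays moved. The work goes in short steps, Python scripts to look and compute and a tool call to move; the robot and the scene stay as the last step left them, time stands still between calls to the robot, and variables do not carry over. Pictures are saved under pics/ and viewed, at most 13 in all, crops included, and the job is handed in when it is done.

Besides the shell and the picture viewer there is one more tool, called after "Call:" as name(argument=value, ...) on one line, values as JSON. arm_command: Moves the arm, as the interface text tells. Its arguments: {"type":"object","properties":{"deltas":{"type":"array"}},"required":["deltas"]}

```bash
mkdir -p pics; ls; cat > h.py <<'E'
import numpy as np, cv2
from station import sense, capture, finish_job, tip_reach
def cam(n):
    c=capture(n); f=200/np.tan(np.radians(c['fovy']/2)); R=cv2.Rodrigues(np.array(c['rvec'],float))[0]; t=np.array(c['tvec'],float).ravel()
    return dict(im=np.array(c['pixels'],np.uint8),f=f,c=np.array([c['cx'],c['cy']]),R=R,t=t,o=-R.T@t)
def ray(c,p):
    d=c['R'].T@np.array([(p[0]-c['c'][0])/c['f'],(p[1]-c['c'][1])/c['f'],1.]); return d/np.linalg.norm(d)
def onz(c,p,z):
    d=ray(c,p); return c['o']+d*(z-c['o'][2])/d[2]
def proj(c,P):
    q=c['R']@np.asarray(P,float)+c['t']; return c['f']*q[:2]/q[2]+c['c']
def tri(c1,p1,c2,p2):
    d1,d2=ray(c1,p1),ray(c2,p2); A=np.stack([d1,-d2],1); s=np.linalg.lstsq(A,c2['o']-c1['o'],rcond=None)[0]
    a=c1['o']+s[0]*d1;b=c2['o']+s[1]*d2; return (a+b)/2,np.linalg.norm(a-b)
E
python3 - <<'E'
from h import *
print(sense(),tip_reach)
for n in('top','side','wrist'):
    c=cam(n); cv2.imwrite(f'pics/{n}0.png',c['im']); print(n,c['f'],c['c'],c['o'],c['R'].round(2).tolist())
E
```

```text
pics
{'time_s': 0.0, 'joints': array([-6.08712362e+01,  2.20921699e+01,  3.78218503e-01, -3.06681166e-02,
       -6.84112281e+01, -1.48153357e+01]), 'joint_velocities': array([-0.02081361,  0.00544768, -0.0054041 , -0.05252372, -0.02472465,
       -0.03176232]), 'effort': array([ 1.41848082e-03, -3.90661919e+01,  1.87402439e+01,  4.21969593e+00,
        1.10295473e-02, -1.91135400e-04]), 'tcp_pos': array([ 0.15438511, -0.60503771,  0.24042971]), 'ee_rot': array([[-9.69006598e-01, -2.47034042e-01, -6.28712142e-04],
       [-2.47034829e-01,  9.69004214e-01,  2.15070664e-03],
       [ 7.79269603e-05,  2.23936272e-03, -9.99997490e-01]]), 'wrist_force': array([0.29905514, 0.03768484, 0.2203558 ]), 'moment': array([-0.00846847, -0.00500559, -0.06059386]), 'gripper_force': 0.0, 'gripper_width': 1.0026644059633165} 0.019
top 391.2827267258888 [320.33308629 196.55247277] [ 0.33558231 -0.01256692  1.2655778 ] [[-0.02, -1.0, 0.02], [-0.99, 0.02, -0.1], [0.1, -0.02, -0.99]]
side 463.8323543272486 [311.94951048 196.75456174] [-0.19066331  1.09009231  0.76403864] [[-0.86, -0.52, -0.01], [-0.24, 0.4, -0.88], [0.46, -0.76, -0.47]]
wrist 284.09159220535486 [317.2472958  193.36308674] [ 0.07558931 -0.62567682  0.38287788] [[-0.25, 0.97, 0.0], [0.92, 0.24, 0.3], [0.29, 0.08, -0.95]]
```

View pics/top0.png

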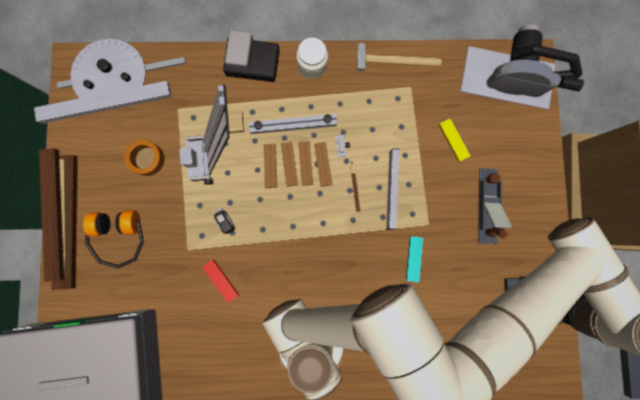

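View pics/side0.png

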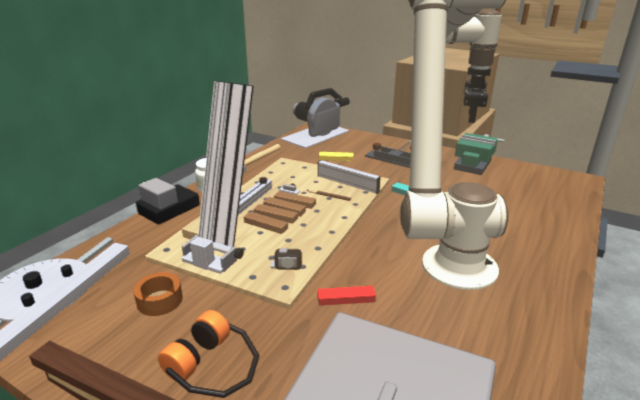

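Top view: board corners are about (178,108), (412,88), (428,225) and (188,248). The blanks are brown bars at (270,165), (290,164), (305,163) and (323,164), and the straightedge is the grey bar at (394,188). The rail is raised at (215,130), the post is at (341,146) and the pencil at (355,190). 
Possible mix-ups for the blanks are yellow (455,140), turquoise (415,260), red (220,280) and the pencil. For the straightedge they are the fence (293,123), the rail (215,130) and the hammer handle (400,60). I choose the four brown bars and the bar at (394,188).

```bash
python3 - <<'E'
from h import *
c=cam('top'); im=c['im']; hsv=cv2.cvtColor(im,cv2.COLOR_BGR2HSV)
for p in [(380,110),(270,165),(305,163),(394,188),(394,155),(100,220),(293,123),(390,225)]: print(p,hsv[p[1],p[0]])
cr=cv2.resize(im[75:255,170:440],None,fx=2.9,fy=2.9,interpolation=cv2.INTER_CUBIC); cv2.imwrite('pics/crop.png',cr)
E
```

```text
(380, 110) [ 19  94 197]
(270, 165) [ 15 150 139]
(305, 163) [ 15 145 142]
(394, 188) [123  14 185]
(394, 155) [120  14 188]
(100, 220) [170  40  19]
(293, 123) [117  19 132]
(390, 225) [125  15 183]
```

View pics/crop.png

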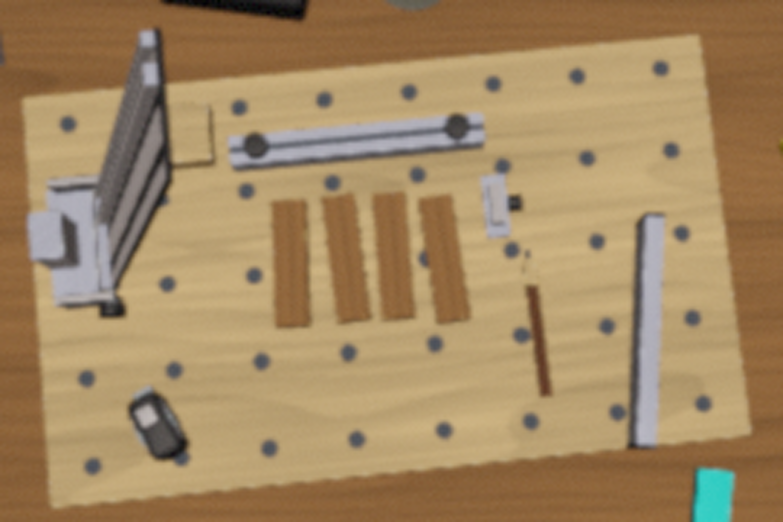

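The close crop confirms the choice: four plain brown blanks, the grey bar with black ends at crop (648,330), and the pencil at crop (538,330) between them. Next I measure.

```bash
cat > m.py <<'E'
from h import *
def boardpose(c):
    hsv=cv2.cvtColor(c['im'],cv2.COLOR_BGR2HSV)
    m=cv2.inRange(hsv,(14,60,150),(26,130,255)); m[:80]=0;m[260:]=0
    m=cv2.morphologyEx(m,cv2.MORPH_OPEN,np.ones((3,3)));m=cv2.morphologyEx(m,cv2.MORPH_CLOSE,np.ones((15,15)))
    k=max(cv2.findContours(m,0,1)[0],key=cv2.contourArea); h=cv2.convexHull(k)
    P=np.array([onz(c,p,.018)[:2] for p in h[:,0]],np.float32)
    return cv2.minAreaRect(P), cv2.boxPoints(cv2.minAreaRect(P))
def rects(c,m,z,amin):
    out=[]
    for k in cv2.findContours(m,0,cv2.CHAIN_APPROX_NONE)[0]:
        if cv2.contourArea(k)<amin: continue
        P=np.array([onz(c,p,z)[:2] for p in k[:,0]],np.float32)
        (x,y),(w,h),a=cv2.minAreaRect(P)
        if h>w: a-=90;w,h=h,w
        M=cv2.moments(k); 
        out.append((np.array([x,y]),w,h,(a+90)%180-90,(M['m10']/M['m00'],M['m01']/M['m00'])))
    return out
E
python3 - <<'E'
from m import *
c=cam('top'); r,b=boardpose(c); print(r); print(b.round(4).tolist())
hsv=cv2.cvtColor(c['im'],cv2.COLOR_BGR2HSV)
roi=np.zeros(hsv.shape[:2],np.uint8); roi[100:240,240:420]=255
m=cv2.inRange(hsv,(8,118,60),(20,255,172))&roi; print('blanks')
for q in rects(c,m,.040,150): print([np.round(v,4) for v in q])
g=cv2.inRange(hsv,(100,0,140),(140,40,255))&roi
for q in rects(c,g,.078,100): print('grey',[np.round(v,4) for v in q])
# fence front top edge points: lower boundary of grey fence
s=cam('side');print(proj(s,[.5,-.25,.018]))
cv2.imwrite('pics/sc.png',cv2.resize(s['im'][130:270,150:400],None,fx=3.2,fy=3.2,interpolation=cv2.INTER_CUBIC))
E
```

```text
((0.5653535723686218, 0.018571168184280396), (0.46498075127601624, 0.7747721672058105), 4.845534801483154)
[[0.3009999990463257, 0.3849000036716461], [0.36640000343322754, -0.3871000111103058], [0.8296999931335449, -0.34779998660087585], [0.7642999887466431, 0.42419999837875366]]
blanks
[array([ 0.3303, -0.1548]), np.float64(0.3874), np.float64(0.038), np.float64(-85.1769), array([375.9824, 234.6405])]
[array([0.5643, 0.1191]), np.float64(0.1385), np.float64(0.0379), np.float64(-0.2071), array([269.815 , 165.6152])]
[array([ 0.5671, -0.0478]), np.float64(0.1408), np.float64(0.0376), np.float64(7.6806), array([322.6891, 163.8715])]
[array([0.5716, 0.0078]), np.float64(0.1425), np.float64(0.0362), np.float64(3.7052), array([305.1382, 162.7517])]
[array([0.5695, 0.0597]), np.float64(0.143), np.float64(0.0379), np.float64(7.3346), array([288.9046, 164.0228])]
grey [array([ 0.4821, -0.263 ]), np.float64(0.2419), np.float64(0.018), np.float64(-4.7111), array([393.466 , 188.7978])]
grey [array([0.6815, 0.06  ]), np.float64(0.2335), np.float64(0.0131), np.float64(-85.1611), array([290.1171, 125.4615])]
grey [array([0.6993, 0.0454]), np.float64(0.1936), np.float64(0.009), np.float64(-85.2218), array([291.9515, 119.9953])]
[340.24188196 184.08566891]
```

View pics/sc.png

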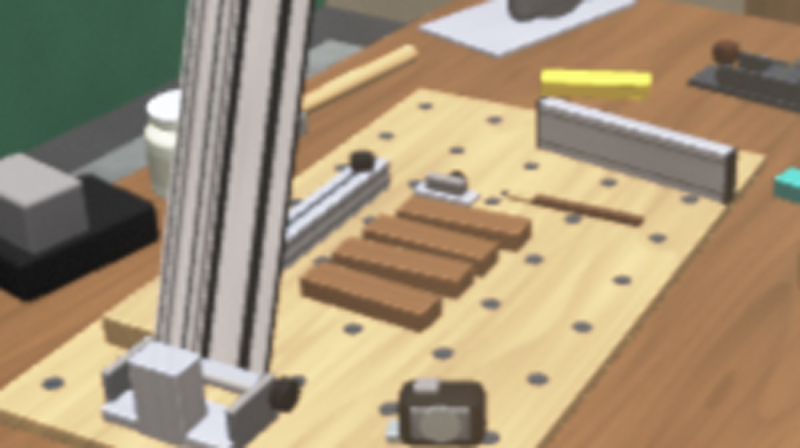

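Side crop: the bar stands on its narrow edge with top-edge corners at crop (540,98) and (733,150). The blanks lie flat and the tape measure is near the front. Next I check the heights by two views.

```bash
cat >> h.py <<'E'
def go(p,yaw,tilt=None):
    s=sense(); R=np.array(s['ee_rot']); a=np.radians(yaw); x=np.array([np.cos(a),np.sin(a),0]); z=np.array([0,0,-1.]); T=np.stack([x,np.cross(z,x),z],1)
    rv=cv2.Rodrigues(R.T@T)[0].ravel(); d=R.T@(np.array(p)-s['tcp_pos'])*100
    print('t',round(s['time_s'],2),'tcp',s['tcp_pos'].round(4),'rows',round(max(np.linalg.norm(d)/4.17,np.degrees(np.linalg.norm(rv))/7.16),1)); print([round(float(v),3) for v in rv]+[round(float(v),2) for v in d])
E
python3 - <<'E'
from h import *
t=cam('top');s=cam('side')
T=lambda x,y:(170+x/2.9,75+y/2.9); S=lambda x,y:(150+x/3.2,130+y/3.2)
for n,a,b in [('bar far L',T(641,217),S(540,98)),('bar near L',T(631,445),S(733,150)),('bl1 nearL',T(440,322),S(515,240)),('bl4 nearL',T(277,326),S(422,320)),('bl4 farL',T(272,201),S(303,283))]:
    p,e=tri(t,a,s,b); print(n,p.round(4),round(e,4))
go([.482,-.263,.22],175.3)
E
```

```text
bar far L [ 0.5972 -0.2588  0.0858] 0.0033
bar near L [ 0.3534 -0.2405  0.0861] 0.0092
bl1 nearL [ 0.4978 -0.0434  0.0305] 0.002
bl4 nearL [0.4942 0.1339 0.0314] 0.0023
bl4 farL [0.6323 0.1381 0.0323] 0.0048
t 0.4 tcp [ 0.1545 -0.6055  0.2414] rows 11.4
[0.0, -0.0, 0.332, -40.2, 25.09, 2.14]
```

Call:
arm_command(deltas=[[0,0,0.332,-40.2,25.1,2.1,-1],[0,0,0.332,-40.2,25.1,2.1,-1],[0,0,0.332,-40.2,25.1,2.1,-1],[0,0,0.332,-40.2,25.1,2.1,-1],[0,0,0.332,-40.2,25.1,2.1,-1],[0,0,0.332,-40.2,25.1,2.1,-1],[0,0,0.332,-40.2,25.1,2.1,-1],[0,0,0.332,-40.2,25.1,2.1,-1]])

```text
time_s: 1.07
tcp_pos: [0.3825, -0.3666, 0.2273]
ee_rot: [[-0.997, 0.082, 0.001], [0.082, 0.997, -0.0], [-0.001, -0.0, -1.0]]
wrist_force: [-0.0, -0.8, -0.7]
gripper_width: 0.998
gripper_force: 0.0
```

```bash
python3 - <<'E'
from h import *
go([.482,-.263,.22],175.3)
E
```

```text
t 1.07 tcp [ 0.3825 -0.3666  0.2273] rows 3.5
[-0.0, 0.001, -0.0, -9.07, 11.15, 0.73]
```

Call:
arm_command(deltas=[[0,0,0,-3,3.7,0.2,-1],[0,0,0,-6,7.4,0.4,-1],[0,0,0,-8,9.5,0.6,-1],[0,0,0,-8,9.5,0.6,-1],[0,0,0,-8,9.5,0.6,-1],[0,0,0,-8,9.5,0.6,-1]])

```text
time_s: 1.57
tcp_pos: [0.4688, -0.28, 0.2209]
ee_rot: [[-0.997, 0.081, -0.001], [0.081, 0.997, 0.0], [0.001, 0.0, -1.0]]
wrist_force: [-0.9, -0.2, -0.5]
gripper_width: 0.997
gripper_force: 0.0
```

```bash
python3 - <<'E'
from m import *
go([.482,-.263,.22],175.3)
c=cam('wrist'); cv2.imwrite('pics/w1.png',c['im'])
for P in ([.482,-.263,.078],[.6,-.27,.078],[.36,-.25,.078]): print(proj(c,P))
E
```

```text
t 1.57 tcp [ 0.4688 -0.28    0.2209] rows 0.5
[0.0, -0.001, 0.001, -1.17, 1.8, 0.09]
[334.31424193 196.99260361]
[334.76497446 292.18594447]
[339.92339574  71.26301864]
```

View pics/w1.png

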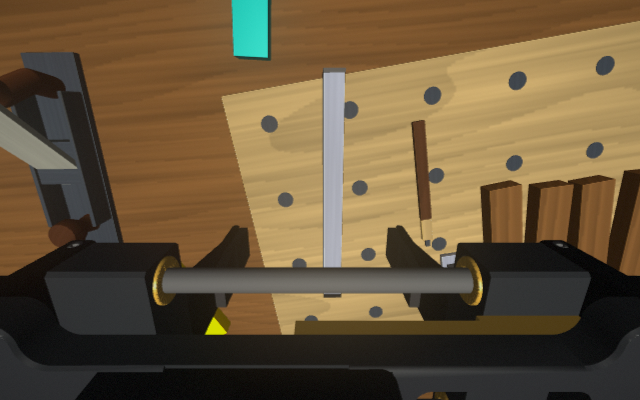

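Wrist view: the bar runs from (334,70) to (332,296), close to the predicted (340,71) and (335,292). The pencil is at (424,180), the plane at left (70,150), and the fingers straddle the bar.

```bash
python3 - <<'E'
from m import *
w=cam('wrist'); t=cam('top')
hsv=cv2.cvtColor(w['im'],cv2.COLOR_BGR2HSV)
m=cv2.inRange(hsv,(100,0,120),(150,60,255)); m[240:]=0; m[:,:290]=0; m[:,380:]=0
k=max(cv2.findContours(m,0,1)[0],key=cv2.contourArea); print(cv2.boundingRect(k))
pw=[k[:,0,0].min(),k[:,0,1].min(),k[:,0,0].max()]
for z in(.07,.078,.086):
    print(z,'width',np.linalg.norm(onz(w,(323,150),z)-onz(w,(345,150),z)).round(4))
for a,b in [((334,70),(643,446)),((332,296),(652,216))]:
    p,e=tri(w,a,t,(170+b[0]/2.9,75+b[1]/2.9)); print(p.round(4),round(e,4))
for y in (90,220):
    xs=np.where(m[y])[0]; print(y,xs.min(),xs.max(),onz(w,((xs.min()+xs.max())/2,y),.078).round(4))
go([.481,-.2645,.12],175.3)
E
```

```text
(324, 73, 21, 167)
0.07 width 0.0227
0.078 width 0.0221
0.086 width 0.0215
[ 0.3568 -0.2551  0.0661] 0.0002
[ 0.6015 -0.2727  0.0808] 0.0036
90 324 344 [ 0.3755 -0.257   0.078 ]
220 325 341 [ 0.5077 -0.2667  0.078 ]
t 1.72 tcp [ 0.4681 -0.2811  0.2212] rows 2.5
[-0.0, 0.0, -0.002, -1.15, 1.76, 10.12]
```

Call:
arm_command(deltas=[[0,0,0,-0.6,0.9,1.5,-1],[0,0,0,-1.15,1.75,4,-1],[0,0,0,-1.15,1.75,7,-1],[0,0,0,-1.15,1.75,10,-1],[0,0,0,-1.15,1.75,10,-1],[0,0,0,-1.15,1.75,10,-1],[0,0,0,-1.15,1.75,10,-1]])

```text
time_s: 2.3
tcp_pos: [0.4826, -0.2648, 0.1227]
ee_rot: [[-0.997, 0.083, 0.002], [0.083, 0.997, -0.001], [-0.002, -0.001, -1.0]]
wrist_force: [-0.1, 0.3, 0.6]
gripper_width: 1.0
gripper_force: 0.0
```

```bash
python3 - <<'E'
from h import *
go([.481,-.2647,.066],175.4)
E
```

```text
t 2.3 tcp [ 0.4826 -0.2648  0.1227] rows 1.4
[-0.001, 0.002, -0.003, 0.17, 0.01, 5.67]
```

Call:
arm_command(deltas=[[0,0,0,0.1,0,2,-1],[0,0,0,0.1,0,4,-1],[0,0,0,0.1,0,5.6,-1],[0,0,0,0.1,0,5.6,-1],[0,0,0,0.1,0,5.6,-1],[0,0,0,0.1,0,5.6,0],[0,0,0,0.1,0,5.6,1],[0,0,0,0.1,0,5.6,1]])

```text
time_s: 2.97
tcp_pos: [0.4818, -0.2639, 0.0666]
ee_rot: [[-0.997, 0.082, 0.003], [0.082, 0.997, -0.001], [-0.003, -0.001, -1.0]]
wrist_force: [0.4, 0.8, 0.1]
gripper_width: 0.855
gripper_force: 0.0
```

Call:
arm_command(deltas=[[0,0,0,0,0,0,1],[0,0,0,0,0,0,1],[0,0,0,0,0,0,1],[0,0,0,0,0,0,1],[0,0,0,0,0,0,1],[0,0,0,0,0,0,1],[0,0,0,0,0,0,1],[0,0,0,0,0,0,1]])

```text
time_s: 3.63
tcp_pos: [0.4809, -0.2636, 0.065]
ee_rot: [[-0.997, 0.082, -0.0], [0.082, 0.997, -0.0], [0.0, -0.0, -1.0]]
wrist_force: [0.2, -2.6, 0.4]
gripper_width: 0.25
gripper_force: 1.8
```

Call:
arm_command(deltas=[[0,0,0,0,0,0,1],[0,0,0,0,0,0,1],[0,0,0,0,0,-1,1],[0,0,0,0,0,-3,1],[0,0,0,0,0,-6,1],[0,0,0,0,0,-9,1],[0,0,0,0,0,-11,1],[0,0,0,0,0,-11,1]])

```text
time_s: 4.3
tcp_pos: [0.4833, -0.2644, 0.1803]
ee_rot: [[-0.997, 0.081, 0.009], [0.081, 0.997, -0.003], [-0.01, -0.002, -1.0]]
wrist_force: [0.8, 0.4, -2.7]
gripper_width: 0.228
gripper_force: 29.9
```

```bash
python3 - <<'E'
from h import *
o=np.array([.5417,.0617]);a=np.radians(4.85);bx=np.array([np.cos(a),np.sin(a)]);by=np.array([-bx[1],bx[0]])
p=o-.115*bx-.028*by; print(p)
go([*p,.18],274.85)
print(sense()['gripper_force'],sense()['gripper_width'],sense()['wrist_force'])
E
```

```text
[0.42947909 0.0240773 ]
t 4.3 tcp [ 0.4833 -0.2644  0.1803] rows 13.9
[-0.01, 0.005, -1.737, 7.7, 28.32, -0.11]
29.89174735470442 0.2281440946588803 [ 0.77797932  0.42288815 -2.66105121]
```

```bash
python3 - <<'E'
from h import *
o=np.array([.5417,.0617]);a=np.radians(4.85);bx=np.array([np.cos(a),np.sin(a)]);by=np.array([-bx[1],bx[0]])
t=cam('top')
B=lambda p:((p[:2]-o)@np.stack([bx,by],1)).round(4)
for n,x,y,z in [('pen near',547,396,.025),('pen near L',541,396,.025),('pen mid L',532,330,.025),('pen tip',527,250,.025),('bl1 nR',469,320,.04),('bl1 fR',453,196,.04),('bl4 nL',277,327,.04),('bl4 fL',272,201,.04),('tape',165,400,.07),('post L near',487,237,.04),('post fL',482,178,.04)]:
    print(n,B(onz(t,(170+x/2.9,75+y/2.9),z)))
E
```

```text
pen near [-0.146  -0.2099]
pen near L [-0.1454 -0.2034]
pen mid L [-0.0719 -0.2017]
pen tip [ 0.0177 -0.2061]
bl1 nR [-0.0557 -0.1327]
bl1 fR [ 0.0831 -0.1297]
bl4 nL [-0.0424  0.0757]
bl4 fL [0.097  0.0688]
tape [-0.1117  0.196 ]
post L near [ 0.0337 -0.1621]
post fL [ 0.1001 -0.1637]
```

Call:
arm_command(deltas=[[0,0,-0.11,0.4,1.7,0,1],[0,0,-0.22,0.9,3.5,0,1],[0,0,-0.33,1.4,5.3,0,1],[0,0,-0.44,1.9,7.1,0,1],[0,0,-0.55,2.4,9,0,1],[0,0,-0.66,2.9,10.8,0,1],[0,0,-0.77,3.4,12.6,0,1],[0,0,-0.88,3.9,14.4,0,1]])

```text
time_s: 5.02
tcp_pos: [0.4518, -0.1159, 0.173]
ee_rot: [[-0.695, -0.719, -0.005], [-0.719, 0.695, 0.001], [0.003, 0.004, -1.0]]
wrist_force: [0.6, -0.1, -2.5]
gripper_width: 0.231
gripper_force: 29.9
```

```bash
python3 - <<'E'
from h import *
go([.4295,.0241,.18],274.85)
E
```

```text
t 5.02 tcp [ 0.4518 -0.1159  0.173 ] rows 6.8
[0.005, -0.001, -0.853, -8.51, 11.34, -0.68]
```

Call:
arm_command(deltas=[[0,0,-0.11,-1,1.5,0,1],[0,0,-0.22,-2,3,0,1],[0,0,-0.33,-3,4.5,0,1],[0,0,-0.44,-4,6,0,1],[0,0,-0.55,-5.5,7.5,0,1],[0,0,-0.66,-7,9,0,1],[0,0,-0.78,-8,10,0,1],[0,0,-0.78,-8,10,0,1]])

```text
time_s: 5.68
tcp_pos: [0.4369, 0.0118, 0.1735]
ee_rot: [[0.013, -1.0, -0.003], [-1.0, -0.013, -0.0], [0.0, 0.003, -1.0]]
wrist_force: [1.1, -0.6, -2.2]
gripper_width: 0.228
gripper_force: 29.9
```

Call:
arm_command(deltas=[[0,0,0,0,0,0,1],[0,0,0,0,0,0,1],[0,0,0,0,0,0,1]])

```text
time_s: 5.93
tcp_pos: [0.4375, 0.0095, 0.1743]
ee_rot: [[0.005, -1.0, -0.002], [-1.0, -0.005, -0.001], [0.0, 0.002, -1.0]]
wrist_force: [0.1, -0.6, -2.6]
gripper_width: 0.228
gripper_force: 29.9
```

```bash
python3 - <<'E'
from m import *
go([.4295,.0241,.18],274.85)
c=cam('top'); r,b=boardpose(c)
hsv=cv2.cvtColor(c['im'],cv2.COLOR_BGR2HSV)
cv2.imwrite('pics/t2.png',cv2.resize(c['im'][75:255,170:440],None,fx=2.9,fy=2.9,interpolation=cv2.INTER_CUBIC))
E
```

```text
t 5.93 tcp [0.4375 0.0095 0.1743] rows 0.6
[0.002, -0.0, -0.08, -1.47, 0.79, -0.57]
```

View pics/t2.png

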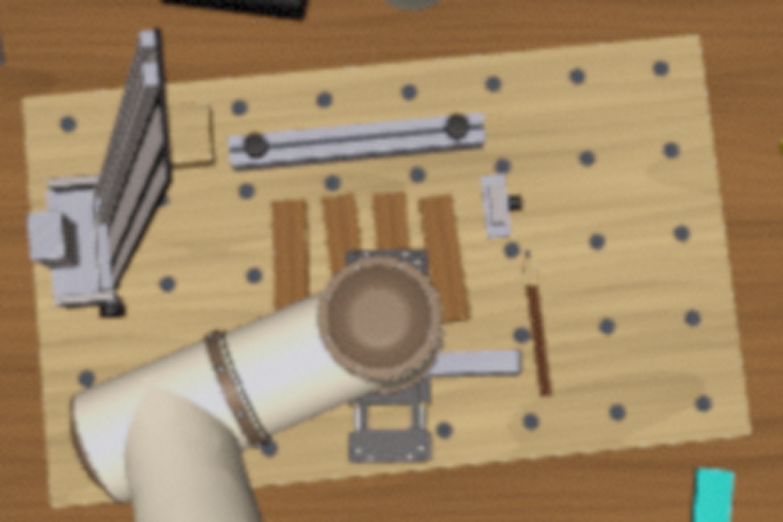

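Top crop: the bar is held over the board in front of the blanks, its right end at crop (520,362), clear of the pencil. Nothing else has moved. Now I align the yaw and lower.

Call:
arm_command(deltas=[[0,0,-0.08,-1.5,0.8,0,1],[0,0,-0.08,-1.5,0.8,2,1],[0,0,-0.08,-1.5,0.8,4,1],[0,0,-0.08,-1.5,0.8,6,1],[0,0,-0.08,-1.5,0.8,7.5,1],[0,0,-0.08,-1.5,0.8,8,1],[0,0,-0.08,-1.5,0.8,8,1],[0,0,-0.08,-1.5,0.8,8,1]])

```text
time_s: 6.65
tcp_pos: [0.4305, 0.0249, 0.0954]
ee_rot: [[0.086, -0.996, 0.001], [-0.996, -0.086, -0.0], [0.0, -0.001, -1.0]]
wrist_force: [0.7, 0.2, -1.9]
gripper_width: 0.223
gripper_force: 29.9
```

```bash
python3 - <<'E'
from m import *
go([.4295,.0241,.067],274.85)
w=cam('wrist');cv2.imwrite('pics/w2.png',w['im'])
E
```

```text
t 6.65 tcp [0.4305 0.0249 0.0954] rows 0.7
[-0.001, -0.0, 0.002, 0.07, 0.11, 2.84]
```

View pics/w2.png

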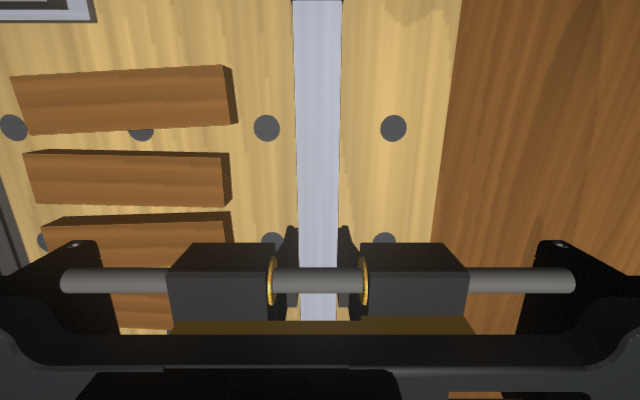

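Wrist view: the bar at columns 293–340 is square in the jaws. The blanks lie ahead of it at left, with their near ends at columns 230–238.

Call:
arm_command(deltas=[[0,0,0,0,0.1,1,1],[0,0,0,0,0.1,2,1],[0,0,0,0,0.1,2.6,1],[0,0,0,0,0.1,2.6,1],[0,0,0,0,0.1,2.6,1],[0,0,0,0,0.1,2.6,1]])

```text
time_s: 7.2
tcp_pos: [0.4297, 0.0253, 0.0697]
ee_rot: [[0.087, -0.996, 0.002], [-0.996, -0.087, 0.001], [-0.0, -0.002, -1.0]]
wrist_force: [-0.1, 0.7, -3.6]
gripper_width: 0.227
gripper_force: 29.9
```

```bash
python3 - <<'E'
from m import *
go([.4295,.0241,.067],274.85); print(sense()['wrist_force'])
E
```

```text
t 7.2 tcp [0.4297 0.0253 0.0697] rows 0.1
[-0.002, 0.0, 0.003, 0.12, 0.03, 0.27]
[-0.11279536  0.69112272 -3.59579133]
```

Call:
arm_command(deltas=[[0,0,0,0.1,-0.6,0.1,1],[0,0,0,0.1,-1.2,0.2,1],[0,0,0,0.1,-1.8,0.2,1],[0,0,0,0.1,-2.4,0.2,1],[0,0,0,0.1,-3,0.2,1],[0,0,0,0.1,-3.6,0.2,1],[0,0,0,0.1,-4.2,0.2,1],[0,0,0,0.1,-4.8,0.2,1]])

```text
time_s: 7.87
tcp_pos: [0.4775, 0.0283, 0.0669]
ee_rot: [[0.087, -0.996, -0.0], [-0.996, -0.087, -0.0], [0.0, 0.0, -1.0]]
wrist_force: [0.2, 0.4, -4.3]
gripper_width: 0.227
gripper_force: 29.9
```

Call:
arm_command(deltas=[[0,0,0,0,-0.6,0,1],[0,0,0,0,-1.2,0,1],[0,0,0,0,-1.7,0,1],[0,0,0,0,-2.2,0,1],[0,0,0,0,-2.7,0,1],[0,0,0,0,-3.1,0,1],[0,0,0,0,-3.5,0,1],[0,0,0,0,-3.8,0,1]])

```text
time_s: 8.53
tcp_pos: [0.5152, 0.0316, 0.0668]
ee_rot: [[0.087, -0.996, 0.0], [-0.996, -0.087, 0.0], [-0.0, -0.0, -1.0]]
wrist_force: [-2.0, 0.8, -4.0]
gripper_width: 0.226
gripper_force: 29.9
```

```bash
python3 - <<'E'
from m import *
o=np.array([.5417,.0617]);a=np.radians(4.85);bx=np.array([np.cos(a),np.sin(a)])
p=o-.010*bx-.028*np.array([-bx[1],bx[0]])
go([*p,.067],274.85); print(sense()['wrist_force'])
E
```

```text
t 8.53 tcp [0.5152 0.0316 0.0668] rows 0.5
[-0.0, 0.0, 0.002, 0.03, -1.89, -0.02]
[-2.01287778  0.76498373 -4.04824819]
```

Contact is light (2 N). I go on slowly and watch the force.

Call:
arm_command(deltas=[[0,0,0,0,-0.2,0,1],[0,0,0,0,-0.4,0,1],[0,0,0,0,-0.6,0,1],[0,0,0,0,-0.8,0,1],[0,0,0,0,-1,0,1],[0,0,0,0,-1.2,0,1],[0,0,0,0,-1.3,0,1],[0,0,0,0,-1.4,0,1]])

```text
time_s: 9.2
tcp_pos: [0.5285, 0.0327, 0.0671]
ee_rot: [[0.087, -0.996, -0.001], [-0.996, -0.087, -0.0], [0.0, 0.001, -1.0]]
wrist_force: [-3.6, 0.0, -2.8]
gripper_width: 0.226
gripper_force: 29.9
```

Call:
arm_command(deltas=[[0,0,0,0,-0.1,0,1],[0,0,0,0,-0.2,0,1],[0,0,0,0,-0.2,0,1],[0,0,0,0,-0.2,0,1]])

```text
time_s: 9.53
tcp_pos: [0.5311, 0.033, 0.0671]
ee_rot: [[0.087, -0.996, 0.001], [-0.996, -0.087, 0.0], [-0.0, -0.001, -1.0]]
wrist_force: [-1.9, -0.4, -4.2]
gripper_width: 0.23
gripper_force: 29.9
```

Call:
arm_command(deltas=[[0,0,0,0,-0.05,0,1],[0,0,0,0,-0.1,0,1],[0,0,0,0,-0.15,0,1],[0,0,0,0,-0.2,0,1],[0,0,0,0,-0.2,0,1],[0,0,0,0,-0.2,0,1]])

```text
time_s: 10.03
tcp_pos: [0.5324, 0.033, 0.067]
ee_rot: [[0.087, -0.996, -0.001], [-0.996, -0.087, -0.0], [0.0, 0.001, -1.0]]
wrist_force: [-3.9, -0.3, -0.7]
gripper_width: 0.229
gripper_force: 29.9
```

Call:
arm_command(deltas=[[0,0,0,0,-0.05,0,1],[0,0,0,0,-0.1,0,1],[0,0,0,0,-0.15,0,1],[0,0,0,0,-0.2,0,1],[0,0,0,0,-0.2,0,1],[0,0,0,0,-0.2,0,1]])

```text
time_s: 10.53
tcp_pos: [0.5329, 0.033, 0.0666]
ee_rot: [[0.086, -0.996, -0.004], [-0.996, -0.086, -0.001], [0.0, 0.004, -1.0]]
wrist_force: [-6.6, 1.7, -0.3]
gripper_width: 0.228
gripper_force: 29.9
```

Call:
arm_command(deltas=[[0,0,0,0,-0.05,0,1],[0,0,0,0,-0.1,0,1],[0,0,0,0,-0.15,0,1],[0,0,0,0,-0.2,0,1],[0,0,0,0,-0.25,0,1],[0,0,0,0,-0.3,0,1],[0,0,0,0,-0.3,0,1],[0,0,0,0,-0.3,0,1]])

```text
time_s: 11.2
tcp_pos: [0.5332, 0.0328, 0.066]
ee_rot: [[0.085, -0.996, -0.01], [-0.996, -0.085, -0.002], [0.001, 0.01, -1.0]]
wrist_force: [-12.1, 1.7, 2.9]
gripper_width: 0.226
gripper_force: 29.9
```

```bash
python3 - <<'E'
from m import *
s=sense(); print(s['wrist_force'],s['moment'])
w=cam('wrist');x=cam('side')
cv2.imwrite('pics/c3.png',np.vstack([cv2.resize(w['im'][:240],(600,225)),cv2.resize(x['im'][170:250,200:340],(600,343),interpolation=cv2.INTER_CUBIC)]))
E
```

```text
[-12.12597481   1.70877136   2.85518021] [ 0.52725358  3.77061791 -0.23986408]
```

View pics/c3.png

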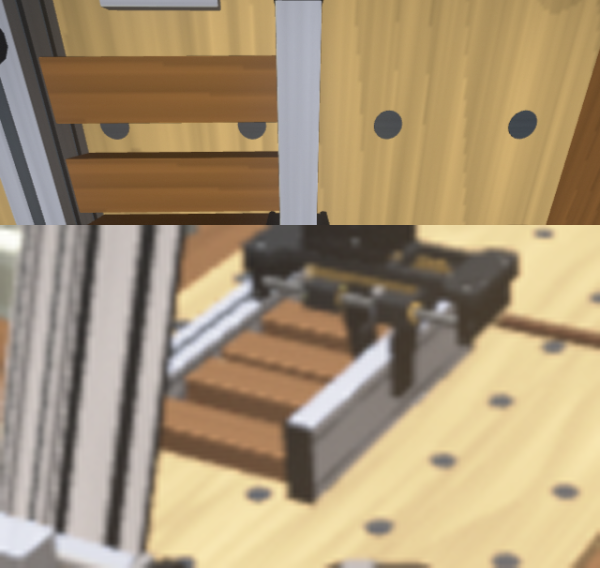

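The composite shows all four blanks parallel between bar and fence, apparently flush. I add a little preload with a tiny yaw wiggle to seat each one, then back off.

Call:
arm_command(deltas=[[0,0,0,0,-0.1,0,1],[0,0,0.004,0,-0.2,0,1],[0,0,0.008,0,-0.2,0,1],[0,0,0,0,-0.2,0,1],[0,0,-0.004,0,-0.2,0,1],[0,0,-0.008,0,-0.2,0,1],[0,0,0,0,-0.2,0,1],[0,0,0,0,-0.2,0,1]])

```text
time_s: 11.97
tcp_pos: [0.5334, 0.0326, 0.0654]
ee_rot: [[0.084, -0.996, -0.014], [-0.996, -0.084, -0.003], [0.001, 0.014, -1.0]]
wrist_force: [-15.2, 1.6, 4.0]
gripper_width: 0.229
gripper_force: 30.0
```

Call:
arm_command(deltas=[[0,0,0,0,0.2,0,1],[0,0,0,0,0.4,0,1],[0,0,0,0,0.7,-0.1,1],[0,0,0,0,1.1,-0.1,1],[0,0,0,0,1.6,-0.2,1],[0,0,0,0,2.2,-0.2,1],[0,0,0,0,2.8,-0.2,1],[0,0,0,0,3.4,-0.2,1]])

```text
time_s: 12.63
tcp_pos: [0.5057, 0.0308, 0.0693]
ee_rot: [[0.087, -0.996, 0.001], [-0.996, -0.087, 0.0], [-0.0, -0.001, -1.0]]
wrist_force: [0.1, 0.6, -3.2]
gripper_width: 0.232
gripper_force: 29.9
```

Call:
arm_command(deltas=[[0,0,0,0,1,-0.5,1],[0,0,0,0,2,-1.5,1],[0,0,0,0,3,-3.5,1],[0,0,0,0,4,-6,1],[0,0,0,0,5,-8,1],[0,0,0,0,6,-10,1],[0,0,0,0,6,-10,1],[0,0,0,0,6,-10,1]])

```text
time_s: 13.3
tcp_pos: [0.4458, 0.0257, 0.1703]
ee_rot: [[0.087, -0.996, 0.004], [-0.996, -0.087, 0.002], [-0.001, -0.004, -1.0]]
wrist_force: [-0.3, -0.4, -3.6]
gripper_width: 0.227
gripper_force: 29.9
```

```bash
python3 - <<'E'
from m import *
o=np.array([.5417,.0617]);a=np.radians(4.85);bx=np.array([np.cos(a),np.sin(a)]);by=np.array([-bx[1],bx[0]])
p=o-.03*bx-.32*by; print(p)
go([*p,.167],175.3)
c=cam('top'); hsv=cv2.cvtColor(c['im'],cv2.COLOR_BGR2HSV)
roi=np.zeros(hsv.shape[:2],np.uint8); roi[100:240,240:345]=255
m=cv2.inRange(hsv,(8,118,60),(20,255,172))&roi
for q in rects(c,m,.040,100): print([np.round(v,4) for v in q],((q[0]-o)@np.stack([bx,by],1)).round(4))
E
```

```text
[ 0.53886259 -0.25969065]
t 13.3 tcp [0.4458 0.0257 0.1703] rows 13.9
[-0.001, 0.004, 1.74, 29.25, -6.78, 0.31]
[array([ 0.3372, -0.0354]), np.float64(0.1496), np.float64(0.0155), np.float64(88.9385), array([328.5306, 237.3647])] [-0.2119 -0.0794]
[array([0.6043, 0.1278]), np.float64(0.1396), np.float64(0.0391), np.float64(4.7446), array([267.1355, 152.3009])] [0.068  0.0606]
[array([0.6331, 0.0632]), np.float64(0.0929), np.float64(0.0379), np.float64(4.0162), array([287.4517, 143.7465])] [ 0.0912 -0.0062]
[array([0.6198, 0.0134]), np.float64(0.1287), np.float64(0.0378), np.float64(5.3379), array([302.6304, 142.7387])] [ 0.0737 -0.0547]
[array([ 0.6187, -0.0463]), np.float64(0.1406), np.float64(0.0373), np.float64(5.8375), array([321.8784, 147.8159])] [ 0.0676 -0.1141]
```

```bash
python3 - <<'E'
from m import *
go([.5206,-.2813,.17],184.85)
E
```

```text
t 13.35 tcp [0.4455 0.0256 0.1691] rows 12.6
[-0.0, 0.001, 1.573, 31.22, -4.81, -0.11]
```

Call:
arm_command(deltas=[[0,0,0.1,2,-0.3,0,1],[0,0,0.2,4,-0.6,0,1],[0,0,0.31,6,-0.9,0,1],[0,0,0.42,8.2,-1.2,0,1],[0,0,0.53,10.4,-1.5,0,1],[0,0,0.64,12.6,-1.9,0,1],[0,0,0.75,14.8,-2.3,0,1],[0,0,0.86,17,-2.6,0,1]])

```text
time_s: 14.02
tcp_pos: [0.4864, -0.1427, 0.167]
ee_rot: [[-0.702, -0.712, -0.003], [-0.712, 0.702, 0.0], [0.002, 0.002, -1.0]]
wrist_force: [1.9, 1.0, -2.2]
gripper_width: 0.224
gripper_force: 29.9
```

```bash
python3 - <<'E'
from m import *
go([.5206,-.2813,.17],184.85)
E
```

```text
t 14.02 tcp [ 0.4864 -0.1427  0.167 ] rows 5.7
[0.002, -0.003, 0.707, 7.47, -12.17, -0.31]
```

Call:
arm_command(deltas=[[0,0,0.1,1,-1.7,0,1],[0,0,0.2,2,-3.4,0,1],[0,0,0.3,3,-5,0,1],[0,0,0.41,4.2,-7,0,1],[0,0,0.52,5.5,-9,0,1],[0,0,0.63,6.5,-11,0,1],[0,0,0.65,6.7,-11,0,1],[0,0,0.65,6.7,-11,0,1]])

```text
time_s: 14.68
tcp_pos: [0.5178, -0.2672, 0.1664]
ee_rot: [[-0.989, -0.145, -0.004], [-0.145, 0.989, 0.001], [0.004, 0.002, -1.0]]
wrist_force: [-0.7, -0.0, -3.3]
gripper_width: 0.23
gripper_force: 29.9
```

Call:
arm_command(deltas=[[0,0,0,0,0,0,1],[0,0,0,0,0,0,1]])

```text
time_s: 14.85
tcp_pos: [0.5181, -0.2656, 0.168]
ee_rot: [[-0.989, -0.149, -0.002], [-0.149, 0.989, 0.001], [0.002, 0.001, -1.0]]
wrist_force: [0.8, -0.3, -2.9]
gripper_width: 0.228
gripper_force: 29.9
```

```bash
python3 - <<'E'
from m import *
go([.5206,-.2813,.066],184.85)
E
```

```text
t 14.85 tcp [ 0.5181 -0.2656  0.168 ] rows 2.5
[0.001, -0.002, 0.065, -0.03, -1.6, 10.2]
```

Call:
arm_command(deltas=[[0,0,0.065,0,-1.6,2,1],[0,0,0.065,0,-1.6,4,1],[0,0,0.065,0,-1.6,6,1],[0,0,0.065,0,-1.6,8,1],[0,0,0.065,0,-1.6,9,1],[0,0,0.065,0,-1.6,9.6,1],[0,0,0.065,0,-1.6,9.6,1],[0,0,0.065,0,-1.6,9.6,1]])

```text
time_s: 15.52
tcp_pos: [0.5217, -0.282, 0.0738]
ee_rot: [[-0.996, -0.084, 0.001], [-0.084, 0.996, -0.001], [-0.001, -0.001, -1.0]]
wrist_force: [-0.1, 0.0, -3.0]
gripper_width: 0.221
gripper_force: 29.9
```

Call:
arm_command(deltas=[[0,0,0,0,0,0.2,1],[0,0,0,0,0,0.4,1],[0,0,0,0,0,0.5,1],[0,0,0,0,0,0.5,1]])

```text
time_s: 15.85
tcp_pos: [0.521, -0.2821, 0.0682]
ee_rot: [[-0.997, -0.083, 0.0], [-0.083, 0.997, -0.0], [-0.0, -0.0, -1.0]]
wrist_force: [0.4, 0.5, -3.0]
gripper_width: 0.23
gripper_force: 29.9
```

Call:
arm_command(deltas=[[0,0,0,0,0,0.1,1],[0,0,0,0,0,0.2,1],[0,0,0,0,0,0.3,1],[0,0,0,0,0,0.3,1],[0,0,0,0,0,0.3,1]])

```text
time_s: 16.27
tcp_pos: [0.521, -0.2822, 0.065]
ee_rot: [[-0.997, -0.083, 0.0], [-0.083, 0.997, -0.0], [-0.0, -0.0, -1.0]]
wrist_force: [-0.3, -0.2, -2.6]
gripper_width: 0.227
gripper_force: 29.9
```

Call:
arm_command(deltas=[[0,0,0,0,0,0.05,1],[0,0,0,0,0,0.1,1],[0,0,0,0,0,0.1,1]])

```text
time_s: 16.52
tcp_pos: [0.5211, -0.2823, 0.065]
ee_rot: [[-0.997, -0.083, 0.0], [-0.083, 0.997, -0.0], [-0.0, -0.0, -1.0]]
wrist_force: [-1.9, 0.9, 4.9]
gripper_width: 0.222
gripper_force: 29.9
```

Call:
arm_command(deltas=[[0,0,0,0,0,0.05,1],[0,0,0,0,0,0.1,1],[0,0,0,0,0,0.1,1]])

```text
time_s: 16.77
tcp_pos: [0.5211, -0.2823, 0.065]
ee_rot: [[-0.997, -0.083, 0.0], [-0.083, 0.997, -0.001], [-0.0, -0.001, -1.0]]
wrist_force: [-4.9, 3.0, 9.6]
gripper_width: 0.227
gripper_force: 29.9
```

On the board now. I release and rise.

Call:
arm_command(deltas=[[0,0,0,0,0,-0.15,1],[0,0,0,0,0,-0.15,0.4],[0,0,0,0,0,-0.15,-0.2],[0,0,0,0,0,-0.15,-0.6],[0,0,0,0,0,-0.15,-1],[0,0,0,0,0,-0.15,-1],[0,0,0,0,0,-0.15,-1],[0,0,0,0,0,-0.15,-1]])

```text
time_s: 17.43
tcp_pos: [0.521, -0.2822, 0.0644]
ee_rot: [[-0.997, -0.083, -0.0], [-0.083, 0.997, -0.0], [0.0, 0.0, -1.0]]
wrist_force: [-0.5, 0.1, 0.3]
gripper_width: 0.662
gripper_force: 0.0
```

Call:
arm_command(deltas=[[0,0,0,0,0,0,-1],[0,0,0,0,0,0,-1],[0,0,0,0,0,-1,-1],[0,0,0,0,0,-3,-1],[0,0,0,0,0,-6,-1],[0,0,0,0,0,-10,-1],[0,0,0,0,0,-14,-1],[0,0,0,0,0,-18,-1]])

```text
time_s: 18.1
tcp_pos: [0.5205, -0.2821, 0.2473]
ee_rot: [[-0.997, -0.083, 0.0], [-0.083, 0.997, -0.0], [-0.0, -0.0, -1.0]]
wrist_force: [0.6, -0.1, -1.0]
gripper_width: 0.993
gripper_force: 0.0
```

```bash
python3 - <<'E'
from m import *
s=sense();print(s['joints'].round(1),s['tcp_pos'])
o=np.array([.5417,.0617]);a=np.radians(4.85);bx=np.array([np.cos(a),np.sin(a)]);by=np.array([-bx[1],bx[0]])
c=cam('top'); hsv=cv2.cvtColor(c['im'],cv2.COLOR_BGR2HSV)
roi=np.zeros(hsv.shape[:2],np.uint8); roi[100:240,240:345]=255
m=cv2.inRange(hsv,(8,118,60),(20,255,172))&roi
for q in rects(c,m,.040,100): print([np.round(v,4) for v in q],((q[0]-o)@np.stack([bx,by],1)).round(4))
cv2.imwrite('pics/t4.png',cv2.resize(c['im'][75:255,170:440],None,fx=2.9,fy=2.9,interpolation=cv2.INTER_CUBIC))
E
```

```text
[-12.8  18.6  -3.9   0.  -67.5 -72.5] [ 0.52050378 -0.28210402  0.24728498]
[array([0.604 , 0.1277]), np.float64(0.142), np.float64(0.0394), np.float64(4.7432), array([267.2436, 153.1718])] [0.0676 0.0605]
[array([0.61 , 0.061]), np.float64(0.1419), np.float64(0.0384), np.float64(4.8542), array([288.1572, 150.9749])] [ 0.068  -0.0065]
[array([0.6135, 0.013 ]), np.float64(0.1407), np.float64(0.0375), np.float64(4.8943), array([303.1882, 149.6507])] [ 0.0674 -0.0546]
[array([ 0.6189, -0.0456]), np.float64(0.1409), np.float64(0.0386), np.float64(3.938), array([321.8683, 147.6842])] [ 0.0678 -0.1134]
```

View pics/t4.png

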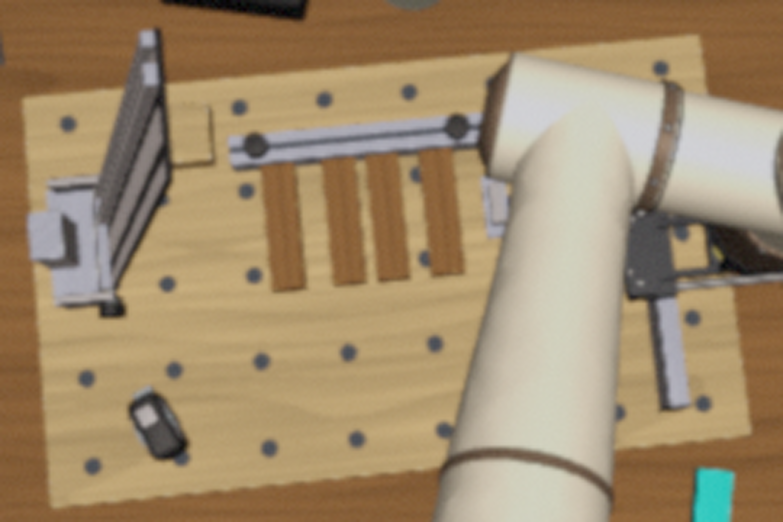

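Top crop: the bar lies at (670,350), well clear. All four blanks are flush on the fence (centres at board x 67.4–68.0 mm), and pencil, tape and offcut look unmoved. Next I measure the rail angle from two views.

```bash
cat > r.py <<'E'
from m import *
o=np.array([.5417,.0617]);a=np.radians(4.85);bx=np.array([np.cos(a),np.sin(a),0]);by=np.array([-bx[1],bx[0],0]);ez=np.array([0,0,1.]);O=np.array([*o,0])
def tip(th,r=.30,off=.0): # tip point, off = gap along normal
    return O+.058*bx+(.25-r*np.cos(th)+off*np.sin(th))*by+(.0475+r*np.sin(th)+off*np.cos(th))*ez
def rot(phi): # tool x,y,z
    z=-by*np.sin(phi)-ez*np.cos(phi); x=-by*np.cos(phi)+ez*np.sin(phi); return np.stack([x,np.cross(z,x),z],1)
def to(tp,phi,show=True):
    s=sense();R=np.array(s['ee_rot']);T=rot(phi); p=tp-tip_reach*T[:,2]
    rv=cv2.Rodrigues(R.T@T)[0].ravel(); d=R.T@(p-s['tcp_pos'])*100
    return [round(float(v),2) for v in rv]+[round(float(v),1) for v in d]
E
python3 - <<'E'
from r import *
t=cam('top');s=cam('side')
for a_,b_ in (((150,33),(214,83)),((168,170),(252,87))):
    p,e=tri(t,(170+a_[0]/2.9,75+a_[1]/2.9),s,b_); q=[(p-O)@bx,(p-O)@by,p[2]]; print(np.round(q,3),round(e,4),'theta',np.arctan2(p[2]-.047,.25-q[1]).round(3),'len',np.hypot(p[2]-.047,.25-q[1]).round(3))
A=O-.13*bx+.24*by+.36*ez; print(to(A,0),to(A,.6)); print(sense()['tcp_pos'])
E
```

```text
[0.128 0.105 0.457] 0.003 theta 1.23 len 0.435
[0.019 0.097 0.458] 0.006 theta 1.215 len 0.439
[-0.01, 0.0, -1.57, 8.2, 58.1, -13.2] [0.46, 0.47, -1.52, 8.2, 59.2, -12.9]
[ 0.5227251  -0.2828027   0.24992981]
```

```bash
python3 - <<'E'
from r import *
print(to(O-.14*bx-.03*by+.33*ez,0))
E
```

```text
[-0.01, 0.0, -1.57, 9.1, 31.1, -10.1]
```

Call:
arm_command(deltas=[[0,0,-0.12,0.9,2.5,-1,1],[0,0,-0.24,1.9,5,-2,1],[0,0,-0.36,2.8,7.5,-3,1],[0,0,-0.48,3.8,10,-4,1],[0,0,-0.6,4.7,12.5,-5,1],[0,0,-0.72,5.6,15,-6,1],[0,0,-0.84,6.5,18,-7,1],[0,0,-0.96,7.4,21,-8,1]])

```text
time_s: 18.92
tcp_pos: [0.4285, -0.0781, 0.3242]
ee_rot: [[-0.499, -0.866, -0.002], [-0.866, 0.499, 0.0], [0.001, 0.002, -1.0]]
wrist_force: [0.6, 0.7, -0.1]
gripper_width: 0.478
gripper_force: 0.0
```

```bash
python3 - <<'E'
from r import *
print(to(O-.14*bx+.1*by+.36*ez,0), sense()['joints'].round(0))
E
```

```text
[0.0, -0.0, -0.61, -18.0, 14.4, -5.5] [ 11.  -0. -16.  -0. -74. -41.]
```

Call:
arm_command(deltas=[[0,0,-0.1,-2.5,2,-0.8,1],[0,0,-0.2,-5,4,-1.6,1],[0,0,-0.3,-7.5,6,-2.4,1],[0,0,-0.4,-10,8,-3.2,1],[0,0,-0.5,-13,10.5,-4,1],[0,0,-0.55,-16,13,-5,1],[0,0,-0.55,-16,13,-5,1],[0,0,-0.55,-16,13,-5,1]])

```text
time_s: 19.58
tcp_pos: [0.3975, 0.1263, 0.3742]
ee_rot: [[0.026, -1.0, -0.001], [-1.0, -0.026, -0.0], [0.0, 0.001, -1.0]]
wrist_force: [-0.5, -0.1, -0.3]
gripper_width: 0.005
gripper_force: 0.0
```

```bash
python3 - <<'E'
from r import *
print(to(O-.14*bx+.24*by+.36*ez,.6), sense()['joints'].round(0))
E
```

```text
[0.02, 0.6, -0.06, -17.4, 1.2, -0.1] [ 40.  -3. -12.  -0. -81. -39.]
```

Call:
arm_command(deltas=[[0,0.08,-0.01,-2.5,0.2,0,1],[0,0.17,-0.02,-5,0.4,0,1],[0.01,0.26,-0.03,-8,0.6,0,1],[0.01,0.35,-0.04,-11,0.8,0,1],[0.01,0.44,-0.05,-14,1,0,1],[0.02,0.53,-0.06,-17,1.2,0,1],[0.02,0.6,-0.06,-17,1.2,0,1],[0.02,0.6,-0.06,-17,1.2,0,1]])

```text
time_s: 20.25
tcp_pos: [0.3824, 0.2956, 0.3705]
ee_rot: [[0.072, -0.996, 0.046], [-0.817, -0.085, -0.571], [0.573, 0.004, -0.82]]
wrist_force: [0.4, -0.7, -1.4]
gripper_width: 0.008
gripper_force: 0.0
```

```bash
python3 - <<'E'
from r import *
print(to(O-.14*bx+.24*by+.36*ez,.6), sense()['joints'].round(0)); print(to(tip(1.22,.3,.05),.6))
E
```

```text
[0.0, -0.01, 0.0, -0.0, 0.1, -0.7] [  66.   16.   -3.   16. -102.  -62.]
[0.0, -0.01, 0.0, 3.0, -19.7, 3.0]
```

Call:
arm_command(deltas=[[0,0,0,0,-3,0,1],[0,0,0,0,-6,0,1],[0,0,0,0.5,-9,0.5,1],[0,0,0,1,-12,1,1],[0,0,0,1.5,-15,1.5,1],[0,0,0,2.5,-18,2,1],[0,0,0,3,-19.5,2.5,1],[0,0,0,3,-19.5,2.5,1]])

```text
time_s: 20.92
tcp_pos: [0.5825, 0.2682, 0.3697]
ee_rot: [[0.064, -0.997, 0.044], [-0.822, -0.078, -0.564], [0.565, 0.0, -0.825]]
wrist_force: [-0.4, -0.7, -0.4]
gripper_width: 0.004
gripper_force: 0.0
```

```bash
python3 - <<'E'
from r import *
print(sense()['wrist_force'],sense()['joints'].round(0)); print(to(tip(1.22,.3,.05),.6))
for th in (1.22,1.15,1.08): print(th,to(tip(th,.3,.0),.6*th/1.22))
c=cam('side');cv2.imwrite('pics/s5.png',cv2.resize(c['im'][60:300,100:420],None,fx=2.4,fy=2.4))
E
```

```text
[-0.43315581 -0.65202901 -0.38529463] [  49.   29.   14.   24. -100.  -46.]
[0.0, -0.0, -0.01, -0.6, 0.0, 0.5]
1.22 [0.0, -0.0, -0.01, 2.3, -0.0, 4.6]
1.15 [0.0, -0.04, -0.01, 3.5, -0.0, 6.3]
1.08 [0.0, -0.07, -0.01, 4.6, -0.0, 8.2]
```

View pics/s5.png

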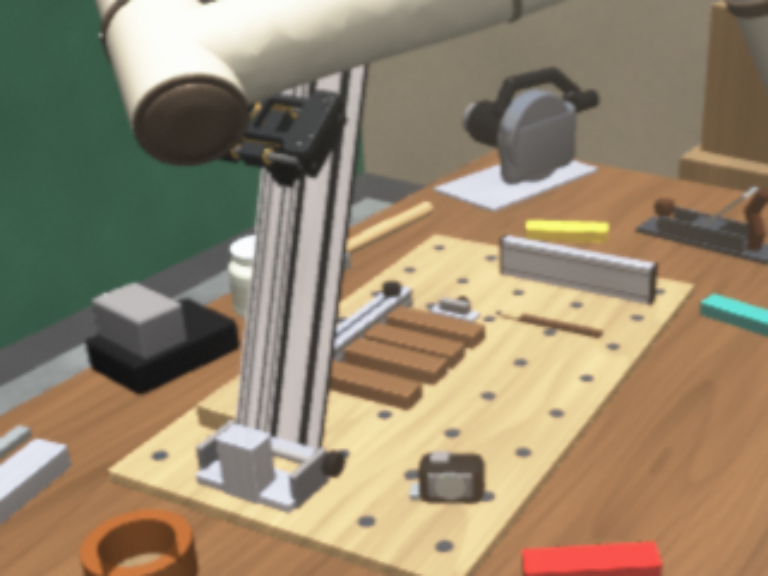

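Side crop: the fingertips are left of the raised rail near (300,180). The arm is clear and the blanks are flush. Now I compute the arc for pressing the rail down.

```bash
cat >> r.py <<'E'
def pose(th,off=0,r=.30):
    T=rot(.6*max(th,0)/1.22); return T,tip(th,r,off)-tip_reach*T[:,2]
def table(p0,seq):
    R,q=p0
    for th,off in seq:
        T,p=pose(th,off); rv=cv2.Rodrigues(R.T@T)[0].ravel(); d=R.T@(p-q)*100
        print([round(float(v),2) for v in rv]+[round(float(v),1) for v in d]+[1])
E
python3 - <<'E'
from r import *
s=sense(); print('c1')
table((np.array(s['ee_rot']),s['tcp_pos']),[(1.22,.038),(1.22,.026),(1.22,.016),(1.22,.008),(1.22,.002),(1.2,0),(1.18,0),(1.155,0)])
th=1.155
for k,st in enumerate((.03,.035,.035)):
    print('c',k+2); table(pose(th),[(th-st*i,0) for i in range(1,9)]); th-=8*st
print(th)
E
```

```text
c1
[0.0, -0.0, -0.0, 0.1, -0.1, 1.6, 1]
[0.0, -0.0, -0.0, 0.8, -0.1, 2.6, 1]
[0.0, -0.0, -0.0, 1.4, -0.1, 3.4, 1]
[0.0, -0.0, -0.0, 1.9, -0.1, 4.0, 1]
[0.0, -0.0, -0.0, 2.2, -0.1, 4.5, 1]
[0.0, -0.01, -0.0, 2.7, -0.1, 5.2, 1]
[0.0, -0.02, -0.0, 3.1, -0.1, 5.7, 1]
[0.0, -0.03, -0.0, 3.5, -0.1, 6.3, 1]
c 2
[-0.0, -0.01, 0.0, 0.5, -0.0, 0.8, 1]
[-0.0, -0.03, 0.0, 1.0, 0.0, 1.5, 1]
[-0.0, -0.04, 0.0, 1.5, 0.0, 2.3, 1]
[-0.0, -0.06, 0.0, 1.9, 0.0, 3.1, 1]
[-0.0, -0.07, -0.0, 2.3, 0.0, 3.9, 1]
[-0.0, -0.09, 0.0, 2.7, 0.0, 4.7, 1]
[-0.0, -0.1, 0.0, 3.1, 0.0, 5.6, 1]
[-0.0, -0.12, 0.0, 3.5, 0.0, 6.4, 1]
c 3
[0.0, -0.02, -0.0, 0.5, 0.0, 0.9, 1]
[-0.0, -0.03, -0.0, 0.9, 0.0, 1.9, 1]
[0.0, -0.05, 0.0, 1.4, -0.0, 2.9, 1]
[0.0, -0.07, -0.0, 1.7, 0.0, 3.9, 1]
[0.0, -0.09, 0.0, 2.1, 0.0, 4.9, 1]
[0.0, -0.1, -0.0, 2.4, 0.0, 5.9, 1]
[0.0, -0.12, -0.0, 2.7, 0.0, 6.9, 1]
[0.0, -0.14, -0.0, 2.9, 0.0, 8.0, 1]
c 4
[0.0, -0.02, -0.0, 0.3, -0.0, 1.0, 1]
[0.0, -0.03, 0.0, 0.7, -0.0, 2.0, 1]
[0.0, -0.05, 0.0, 0.9, -0.0, 3.0, 1]
[0.0, -0.07, 0.0, 1.2, -0.0, 4.1, 1]
[-0.0, -0.09, 0.0, 1.4, -0.0, 5.1, 1]
[-0.0, -0.1, 0.0, 1.6, 0.0, 6.2, 1]
[0.0, -0.12, 0.0, 1.7, 0.0, 7.2, 1]
[0.0, -0.14, 0.0, 1.8, -0.0, 8.3, 1]
0.355
```

Call:
arm_command(deltas=[[0,0,0,0.1,-0.1,1.6,1],[0,0,0,0.8,-0.1,2.6,1],[0,0,0,1.4,-0.1,3.4,1],[0,0,0,1.9,-0.1,4,1],[0,0,0,2.2,-0.1,4.5,1],[0,-0.01,0,2.7,-0.1,5.2,1],[0,-0.02,0,3.1,-0.1,5.7,1],[0,-0.03,0,3.5,-0.1,6.3,1]])

```text
time_s: 21.63
tcp_pos: [0.5861, 0.2087, 0.3402]
ee_rot: [[0.07, -0.996, 0.049], [-0.84, -0.086, -0.535], [0.538, -0.003, -0.843]]
wrist_force: [-3.4, 4.0, 3.1]
gripper_width: 0.009
gripper_force: 2.8
```

Call:
arm_command(deltas=[[0,-0.01,0,0.5,0,0.8,1],[0,-0.03,0,1,0,1.5,1],[0,-0.04,0,1.5,0,2.3,1],[0,-0.06,0,1.9,0,3.1,1],[0,-0.07,0,2.3,0,3.9,1],[0,-0.09,0,2.7,0,4.7,1],[0,-0.1,0,3.1,0,5.6,1],[0,-0.12,0,3.5,0,6.4,1]])

```text
time_s: 22.3
tcp_pos: [0.592, 0.1434, 0.3035]
ee_rot: [[0.075, -0.996, 0.038], [-0.898, -0.084, -0.432], [0.434, -0.001, -0.901]]
wrist_force: [-2.3, 2.4, 4.3]
gripper_width: 0.004
gripper_force: 2.2
```

Call:
arm_command(deltas=[[0,-0.02,0,0.5,0,0.9,1],[0,-0.03,0,0.9,0,1.9,1],[0,-0.05,0,1.4,0,2.9,1],[0,-0.07,0,1.7,0,3.9,1],[0,-0.09,0,2.1,0,4.9,1],[0,-0.1,0,2.4,0,5.9,1],[0,-0.12,0,2.7,0,6.9,1],[0,-0.14,0,2.9,0,8,1]])

```text
time_s: 22.97
tcp_pos: [0.5971, 0.0823, 0.2439]
ee_rot: [[0.079, -0.996, 0.027], [-0.949, -0.084, -0.304], [0.305, -0.001, -0.952]]
wrist_force: [-0.9, 0.3, 3.9]
gripper_width: 0.003
gripper_force: 1.7
```

Call:
arm_command(deltas=[[0,-0.02,0,0.3,0,1,1],[0,-0.03,0,0.7,0,2,1],[0,-0.05,0,0.9,0,3,1],[0,-0.07,0,1.2,0,4.1,1],[0,-0.09,0,1.4,0,5.1,1],[0,-0.1,0,1.6,0,6,1],[0,-0.12,0,1.7,0,6.8,1],[0,-0.13,0,1.8,0,7.4,1]])

```text
time_s: 23.63
tcp_pos: [0.6006, 0.0433, 0.1784]
ee_rot: [[0.082, -0.996, 0.016], [-0.981, -0.084, -0.177], [0.178, -0.001, -0.984]]
wrist_force: [-0.6, 2.6, 1.7]
gripper_width: 0.007
gripper_force: 1.1
```

```bash
python3 - <<'E'
from r import *
s=sense();T=np.array(s['ee_rot']);p=s['tcp_pos']+tip_reach*T[:,2]-O; q=[p@bx,p@by,p[2]]; print(np.round(q,4),s['wrist_force'],np.arctan2(q[2]-.0475,.25-q[1]),np.hypot(q[2]-.0475,.25-q[1]))
th=.36
for st,n in((.02,8),(.015,8)):
    print('c'); table((T,s['tcp_pos']) if th==.36 else pose(th),[(th-st*i,0) for i in range(1,n+1)]); th-=n*st
print(th)
E
```

```text
[ 0.0572 -0.0267  0.1597] [-0.56195989  2.64448705  1.70468624] 0.3854017160990149 0.2985649301805184
c
[-0.0, -0.01, -0.0, 0.4, -0.1, 1.3, 1]
[-0.0, -0.02, -0.0, 0.5, -0.1, 1.9, 1]
[-0.0, -0.03, -0.0, 0.6, -0.1, 2.5, 1]
[-0.0, -0.04, -0.0, 0.7, -0.1, 3.1, 1]
[-0.0, -0.05, -0.0, 0.8, -0.1, 3.7, 1]
[-0.0, -0.06, -0.0, 0.8, -0.1, 4.3, 1]
[-0.0, -0.07, -0.0, 0.9, -0.1, 4.9, 1]
[-0.0, -0.08, -0.0, 0.9, -0.1, 5.5, 1]
c
[-0.0, -0.01, -0.0, 0.1, 0.0, 0.4, 1]
[0.0, -0.01, -0.0, 0.1, -0.0, 0.9, 1]
[-0.0, -0.02, -0.0, 0.1, 0.0, 1.3, 1]
[0.0, -0.03, 0.0, 0.2, 0.0, 1.8, 1]
[-0.0, -0.04, 0.0, 0.2, -0.0, 2.2, 1]
[-0.0, -0.04, -0.0, 0.2, -0.0, 2.7, 1]
[0.0, -0.05, -0.0, 0.3, 0.0, 3.1, 1]
[-0.0, -0.06, -0.0, 0.3, -0.0, 3.6, 1]
0.07999999999999999
```

Call:
arm_command(deltas=[[0,-0.01,0,0.2,0,0.6,1],[0,-0.02,0,0.3,0,1.2,1],[0,-0.03,0,0.4,0,1.8,1],[0,-0.04,0,0.5,0,2.4,1],[0,-0.05,0,0.6,0,3,1],[0,-0.06,0,0.6,0,3.6,1],[0,-0.07,0,0.7,0,4.2,1],[0,-0.08,0,0.7,0,4.7,1]])

```text
time_s: 24.3
tcp_pos: [0.6019, 0.0283, 0.1339]
ee_rot: [[0.084, -0.996, 0.009], [-0.992, -0.084, -0.099], [0.099, -0.001, -0.995]]
wrist_force: [-0.3, -0.6, 2.3]
gripper_width: 0.004
gripper_force: 0.9
```

Call:
arm_command(deltas=[[0,-0.01,0,0.1,0,0.4,1],[0,-0.01,0,0.1,0,0.9,1],[0,-0.02,0,0.1,0,1.3,1],[0,-0.03,0,0.2,0,1.8,1],[0,-0.04,0,0.2,0,2.2,1],[0,-0.04,0,0.2,0,2.6,1],[0,-0.05,0,0.3,0,3,1],[0,-0.06,0,0.3,0,3.3,1]])

```text
time_s: 24.97
tcp_pos: [0.6024, 0.0224, 0.1014]
ee_rot: [[0.084, -0.996, 0.004], [-0.996, -0.084, -0.039], [0.039, -0.001, -0.999]]
wrist_force: [-0.4, -1.0, 0.9]
gripper_width: 0.006
gripper_force: 0.8
```

```bash
python3 - <<'E'
from r import *
s=sense();T=np.array(s['ee_rot']);p=s['tcp_pos']+tip_reach*T[:,2]-O; q=[p@bx,p@by,p[2]]; print(np.round(q,4),s['wrist_force'],np.arctan2(q[2]-.0475,.25-q[1]),np.hypot(q[2]-.0475,.25-q[1]))
table((T,s['tcp_pos']),[(0.05,0),(0,0)])
E
```

```text
[ 0.0572 -0.045   0.0824] [-0.36818698 -0.95260112  0.92733521] 0.11778957116597225 0.2970965094573639
[-0.0, -0.01, -0.0, 0.4, -0.1, 2.0, 1]
[-0.0, -0.04, -0.0, 0.4, -0.1, 3.5, 1]
```

Call:
arm_command(deltas=[[0,0,0,0.1,0,0.4,1],[0,-0.01,0,0.1,0,0.8,1],[0,-0.01,0,0.1,0,1.2,1],[0,-0.02,0,0.2,0,1.5,1],[0,-0.02,0,0.2,0,1.8,1],[0,-0.03,0,0.2,0,2.1,1],[0,-0.03,0,0.2,0,2.3,1],[0,-0.04,0,0.2,0,2.5,1]])

```text
time_s: 25.63
tcp_pos: [0.6027, 0.0193, 0.0768]
ee_rot: [[0.085, -0.996, 0.001], [-0.996, -0.085, -0.0], [0.0, -0.001, -1.0]]
wrist_force: [0.5, -0.9, 1.7]
gripper_width: 0.007
gripper_force: 0.7
```

Call:
arm_command(deltas=[[0,0,0,0,0,0.15,1],[0,0,0,0,0,0.3,1],[0,0,0,0,0,0.4,1],[0,0,0,0,0,0.5,1],[0,0,0,0,0,0.6,1],[0,0,0,0,0,0.7,1],[0,0,0,0,0,0.7,1]])

```text
time_s: 26.22
tcp_pos: [0.6027, 0.0194, 0.0698]
ee_rot: [[0.084, -0.996, 0.001], [-0.996, -0.084, -0.0], [0.0, -0.001, -1.0]]
wrist_force: [0.6, -0.2, 0.2]
gripper_width: 0.005
gripper_force: 0.1
```

Call:
arm_command(deltas=[[0,0,0,0,0,0.1,1],[0,0,0,0,0,0.2,1],[0,0,0,0,0,0.3,1],[0,0,0,0,0,0.35,1],[0,0,0,0,0,0.35,1]])

```text
time_s: 26.63
tcp_pos: [0.6027, 0.0194, 0.067]
ee_rot: [[0.084, -0.996, 0.001], [-0.996, -0.084, -0.0], [0.0, -0.001, -1.0]]
wrist_force: [-1.0, 0.8, 4.5]
gripper_width: 0.005
gripper_force: 2.1
```

Call:
arm_command(deltas=[[0,0,0,0,0,0.05,1],[0,0,0,0,0,0.1,1],[0,0,0,0,0,0.15,1],[0,0,0,0,0,0.15,1],[0,0,0,0,0,0.15,1]])

```text
time_s: 27.05
tcp_pos: [0.6027, 0.0194, 0.0669]
ee_rot: [[0.085, -0.996, 0.002], [-0.996, -0.085, -0.0], [0.001, -0.002, -1.0]]
wrist_force: [-4.9, 0.9, 11.1]
gripper_width: 0.008
gripper_force: 5.7
```

The rail stopped at tip height 0.048 with the force rising, so it is on its post. I retreat and check.

Call:
arm_command(deltas=[[0,0,0,0,0,-0.3,1],[0,0,0,0,0,-0.6,1],[0,0,0,0,0,-1.5,1],[0,0,0,0,0,-4,1],[0,0,0,0,0,-8,1],[0,0,0,0,0,-12,1],[0,0,0,0,0,-16,1],[0,0,0,0,0,-20,1]])

```text
time_s: 27.72
tcp_pos: [0.6022, 0.0193, 0.2674]
ee_rot: [[0.084, -0.996, 0.002], [-0.996, -0.084, -0.0], [0.0, -0.002, -1.0]]
wrist_force: [0.5, 0.7, 0.6]
gripper_width: 0.006
gripper_force: 0.0
```

Call:
arm_command(deltas=[[0,0,0,0,3,0,1],[0,0,0,0,6,0,1],[0,0,0,0,9,0,1],[0,0,0,0,12,0,1],[0,0,0,0,15,0,1],[0,0,0,0,18,0,1],[0,0,0,0,18,0,1],[0,0,0,0,18,0,1]])

```text
time_s: 28.38
tcp_pos: [0.4223, 0.0041, 0.2658]
ee_rot: [[0.085, -0.996, 0.003], [-0.996, -0.085, 0.001], [-0.0, -0.004, -1.0]]
wrist_force: [-1.0, 0.5, 0.6]
gripper_width: 0.009
gripper_force: 0.0
```

```bash
python3 - <<'E'
from r import *
s=cam('side');c=cam('top')
a=cv2.resize(s['im'][150:300,140:400],(790,456)[:2]); 
cv2.imwrite('pics/f.png',np.vstack([cv2.resize(s['im'][150:280,150:400],(577,300),interpolation=cv2.INTER_CUBIC),cv2.resize(c['im'][75:210,170:430],(577,300),interpolation=cv2.INTER_CUBIC)]))
hsv=cv2.cvtColor(c['im'],cv2.COLOR_BGR2HSV); roi=np.zeros(hsv.shape[:2],np.uint8); roi[100:220,240:345]=255
m=cv2.inRange(hsv,(8,118,60),(20,255,172))&roi
for q in rects(c,m,.040,60): # near-end position in board x
    print([np.round(v,4) for v in q],'near x',round(float((np.append(q[0],0)-O)@bx-q[1]/2),4))
E
```

```text
(no output)
```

View pics/f.png

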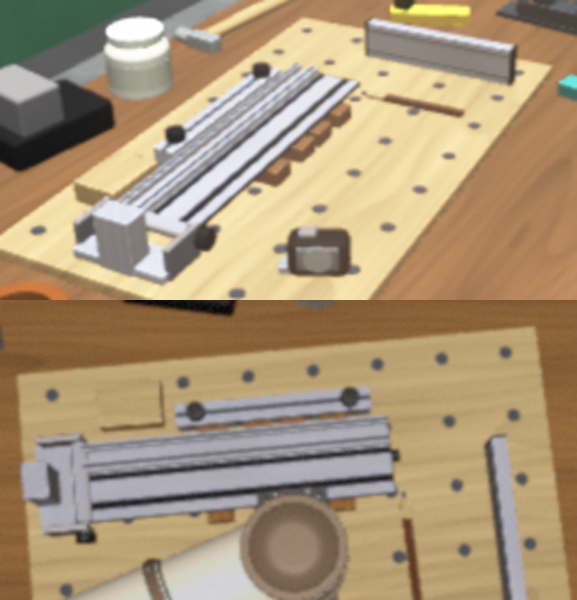

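The final composite shows the rail level on its post, with the four blank ends protruding evenly along its front edge. The bar is standing clear, the bystanders are in place and the gripper is free.

```bash
python3 -c "
from station import finish_job; print(finish_job())"
```

```text
the job is handed in; nothing more can be done
None
```

The job is handed in after about 28 s of the 69 s allowed. The four blanks sit flush on the fence, the straightedge stands clear at the right of the board, and the rail lies down on its post. The other things on the board look unmoved.

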